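# Put the mixed-up goods into their own gift boxes

### The arm

A 6-joint arm with a two-finger parallel gripper is mounted at the origin on the work surface. World frame = base frame: x ahead of the robot, y to its left, z up, the work surface at z = 0. Lengths are in m, angles in rad, forces in N, time in s.
With the tool pointing down it reaches from about 0.3 to 0.775 m from the base axis. Payload 14.6 kg.
Tool frame: the origin (TCP) lies at the centre of the arm's flange, where the gripper is bolted on; the fingertips stand 199 mm ahead of it and the grasp point (between the pads) lies ctrl.tcp_to_grasp ahead of it (ctrl.tcp_to_grasp is the distance from the TCP to the grasp point, in m); z points along the fingers, y is the line along which they close (so a half turn about z gives the same grasp; the last joint's range is limited). The gripper opens to 94 mm and grips with 3 to 60 N. Pads are 16 mm wide; open, the fingers measure 119 mm over their backs; the gripper's body (75 mm by 177 mm) begins 78 mm behind the grasp point.
Start: joints at [1.073, 0.3, 1.521, -0, 1.321, -0.067], TCP at [0.23, 0.5, 0.405] pointing down, gripper open.
Joint ranges: [-3.03, 3.03], [-0.79, 2.21], [0.23, 2.52], [-1.04, 4.18], [0, 3.07], [-2.55, 2.55]. Speed limits (rad/s): [2.22, 2.22, 2.57, 3.14, 3.14, 3.14].

### API

Orientations are given as [roll, pitch, yaw] about the fixed x, y, z axes, in that order (R = Rz(yaw) Ry(pitch) Rx(roll)).
In Python, from station import ctrl gives the robot as it stands. The module is installed in compiled form; this text tells all that it offers.
- The arm moves only by the shell command python3 -m jog 'ROWS' [OPENING] [FORCE]. ROWS is JSON, a list of rows, each a list of 6 numbers: the shift along the tool's x, y, z in cm, then the turn, a rotation vector about the tool's x, y, z in rad. In form: [[tx, ty, tz, ax, ay, az], ...]. A call has 1 to 8 rows; each row is the pose to reach, as a shift and turn from the pose commanded when the call began, along the tool's axes at that moment; what a row does not reach only later rows make up. A row lasts 1/10 s, in which the tool goes at most 50 mm and 8.59 degrees, less where a joint would pass 70% of its speed; a pose out of reach is approached as far as the arm can. A call with a gripper value outside its range is refused whole. OPENING is the opening in per cent of the stroke, from 0 (shut) to 100 (fully open), set as the call begins (- or left out, the last holds). The fingers move at their own pace and stop on an object; FORCE is the grip in N (left out, the last holds). Time passes only in rows, so rows that repeat a pose let the fingers close. It gives the time, the measured TCP pose, the force, the opening and the grip force at its end, in the units of the state.
- ctrl.get_obs(): the state, without advancing time (a new reading comes with each control period).
- ctrl.camera(name): name is "scene" or "top" or "wrist"; returns a dict with "img" (400x640x3 uint8, blue, green, red), "intrinsics" (3x3 intrinsics, pixels), "k1" (the pictures are not rectified: a ray, as slopes to the right and down, at radius r is drawn at 1 + k1 r^2 times it, then the intrinsics apply), "R" (3x3) and "t" (3): a world point X has camera coordinates R X + t. Camera axes: x right, y down, z forward; pixel columns grow to the right and rows downward; lengths in m; the calibration is good to about 2 mm. A picture is of the moment at which its call begins. There is no depth.
- ctrl.hand_in(): hands the job in; it is judged then, once.
The state is a dict: "time_s": time; "qpos": joint angles; "joint_vel": joint speeds; "tau": joint torques, N m; "ee_pos": TCP position; "eef_rot": TCP orientation; "force": force on the tool from outside, world axes, zero at the start; "moment": the same for the moment, N m; "grip_width": finger opening in m; "grip_force": force on a finger pad.
Only numpy, scipy, OpenCV 4.12 (cv2) and the standard library are available. Lean on these libraries where they do the work, as an engineer would, in place of code of your own. Each camera call takes 0.05 s, during which the arm holds its last target. There are 200 camera calls.

### The job

At the gift-packing bench each of the three goods (round tin, square carton, oblong carton) is standing in a wrong gift-box bottom. Rearrange them so that each stands upright in the middle of the box bottom of its own shape, the oblong carton lengthways in the oblong one, using the empty cork mat as the spot to park one of them on the way. Each box holds only one thing; set things down gently without dropping or tipping them, and leave the tape roll, the black dish and the travel mug where they are.

Things in the scene. Friction and masses are not known exactly. Their poses are not given: they have to be found in the camera images.
- tin: plain metal tin, an upright cylinder 58 mm in diameter (59.4 over its lid seam, which is only for show) and 55 mm high. Origin: centre of its underside, z up. Loose, about 0.18 kg. At the start it stands in the square box bottom.
- square_carton: closed white paper carton, 50 x 50 mm and 62 mm high, with a small kraft sticker on top. Origin: centre of its underside; x and y along its sides, z up. Loose, about 0.16 kg. At the start it stands in the oblong box bottom.
- oblong_carton: closed white paper carton, 76 mm long (its x), 36 mm wide (its y) and 54 mm high, with a small kraft sticker on top. Origin: centre of its underside, z up. Loose, about 0.15 kg. At the start it stands in the round box bottom.
- round_box: open round gift-box bottom of brown cardboard, fixed to the bench: 106 mm outside and 100 mm inside diameter, wall 3 mm, rim 16 mm above the bench, inner floor 4 mm above the bench. Origin: centre of its underside, on the bench. Its own good is the tin.
- square_box: open square gift-box bottom of brown cardboard, fixed: 100 x 100 mm outside, 94 x 94 mm inside, wall 3 mm, rim 16 mm above the bench, inner floor 4 mm above the bench. Origin: centre of its underside; x and y along its sides. Its own good is the square carton (which may stand in it at any yaw).
- oblong_box: open oblong gift-box bottom of brown cardboard, fixed: 122 mm (its x) by 78 mm (its y) outside, 116 x 72 mm inside, wall 3 mm, rim 16 mm above the bench, inner floor 4 mm above the bench. Origin: centre of its underside. Its own good is the oblong carton, with its length along this box's length, either way round.
- cork_mat: flat brown cork mat, 110 x 110 mm and 5 mm thick, fixed to the bench and empty at the start: the free parking spot. Origin: centre of its underside; x and y along its sides.
- tape_roll: bystander: roll of beige packing tape lying flat, 88 mm in diameter, 45 mm high, loose. Origin: centre of its underside. To be left where it is.
- dish: bystander: small open black dish, 64 mm across the rim, 22 mm high, loose. Origin: centre of its underside. To be left where it is.
- travel_mug: bystander: upright steel travel mug with a black lid, 86 mm in diameter, 165 mm high, loose, at the left of the bench. Origin: centre of its underside. To be left where it is.
There are look-alikes about, which are no part of the job. What is shaped like the tin but pink or red is not meant.

How it is judged:
By the outcome, as a careful person would: the job done as asked, in the order asked, and still so for the second after the job is handed in, with the robot touching nothing.
It also fails if it takes over 99 s, if anything falls off the work surface, if the arm or the gripper's body presses on something with over 40 N, if the wrist force passes 120 N, or if a joint passes its speed limit or range.

## Working session

There is one attempt and no reset: what is moved stays moved. The work goes in short steps, Python scripts to look and compute and a shell command to move; the robot and the scene stay as the last step left them, time stands still between calls to the robot, and variables do not carry over. Pictures are saved under pics/ and viewed, at most 14 in all, crops included, and the job is handed in when it is done.

```bash
mkdir -p pics; python3 - <<'E'
from station import ctrl
import cv2
print(ctrl.get_obs(), ctrl.tcp_to_grasp)
for n in("top","scene"):
    c=ctrl.camera(n); cv2.imwrite(f"pics/{n}0.png",c["img"]); print(n,c["intrinsics"],c["k1"],c["R"],c["t"])
E
```

```text
{'time_s': 0.0, 'qpos': array([ 1.07340799e+00,  3.00459331e-01,  1.52160676e+00, -1.75776709e-05,
        1.32069293e+00, -6.66065886e-02]), 'joint_vel': array([-1.60421041e-04, -2.98472753e-04, -9.13640616e-04,  3.11015238e-05,
       -2.03756074e-04, -1.54935204e-03]), 'tau': array([-2.99133862e-03, -5.31815708e+01, -3.52731264e+01,  7.05914805e-02,
        2.45326204e-02, -8.67112180e-05]), 'ee_pos': array([0.22965757, 0.49971318, 0.40408179]), 'eef_rot': array([-3.14042774e+00, -6.06421998e-05,  2.71081523e+00]), 'force': array([ 0.73383368, -0.40076266,  0.43349384]), 'moment': array([-0.02545252, -0.01830031,  0.03273907]), 'grip_force': 0.0, 'grip_width': 0.09406049432866805} 0.1804
top [[462.78672509   0.         317.04999915]
 [  0.         462.78672509 201.08366706]
 [  0.           0.           1.        ]] -0.12051310279958864 [[ 0.01785728 -0.99977287  0.01163288]
 [-0.99187069 -0.01917984 -0.12579616]
 [ 0.12599071 -0.00929194 -0.9919879 ]] [0.05008693 0.47672406 1.40395622]
scene [[429.42448898   0.         318.87610943]
 [  0.         429.42448898 204.7455268 ]
 [  0.           0.           1.        ]] -0.022709522051221048 [[-0.0080591   0.99996514 -0.00218404]
 [ 0.75638872  0.00466738 -0.65410574]
 [-0.65407274 -0.00692349 -0.75639997]] [-0.05977558 -0.34553787  1.47803055]
```

View pics/top0.png

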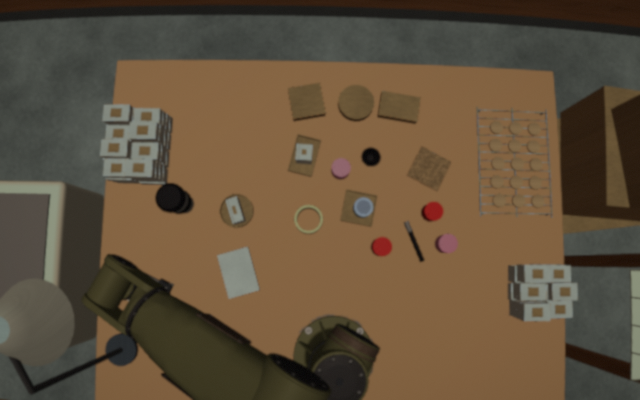

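View pics/scene0.png

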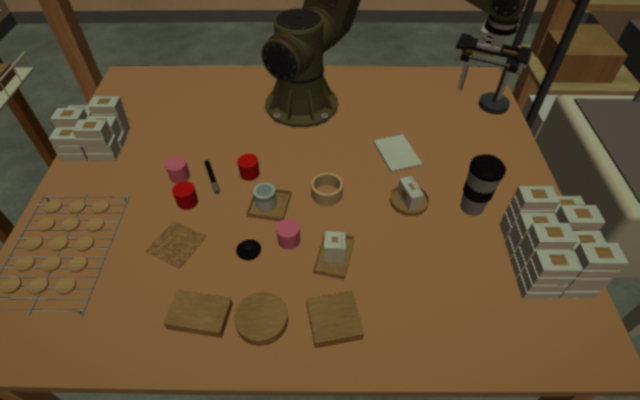

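The top view shows the mug at (172,198), the oblong carton in the round box at (237,210), the square carton in the oblong box at (305,155), the tin in the square box at (360,207) and the cork mat at (429,168). Pink and red look-alikes stand near the tin. Next I'll enlarge this area.

```bash
cat >h.py <<'E'
from station import ctrl
import cv2, numpy as np
def px2w(c,uv,z):
    K=c["intrinsics"]; uv=np.atleast_2d(np.array(uv,float)); out=[]
    for u,v in uv:
        d=np.array([(u-K[0,2])/K[0,0],(v-K[1,2])/K[1,1]]); s=d.copy()
        for _ in range(20): s=d/(1+c["k1"]*(s@s))
        C=-c["R"].T@c["t"]; r=c["R"].T@np.array([s[0],s[1],1]); out.append(C+r*(z-C[2])/r[2])
    return np.array(out)
def crop(im,x,y,w,h,k,name):
    r=cv2.resize(im[y:y+h,x:x+w],None,fx=k,fy=k,interpolation=cv2.INTER_CUBIC)
    cv2.imwrite("pics/"+name,cv2.convertScaleAbs(r,alpha=1.6))
E
python3 - <<'E'
import cv2; from h import crop
im=cv2.imread("pics/top0.png"); crop(im,210,130,160,110,5,"c1.png"); 
crop(im,320,130,140,110,5,"c2.png")
E
```

```text
(no output)
```

View pics/c1.png

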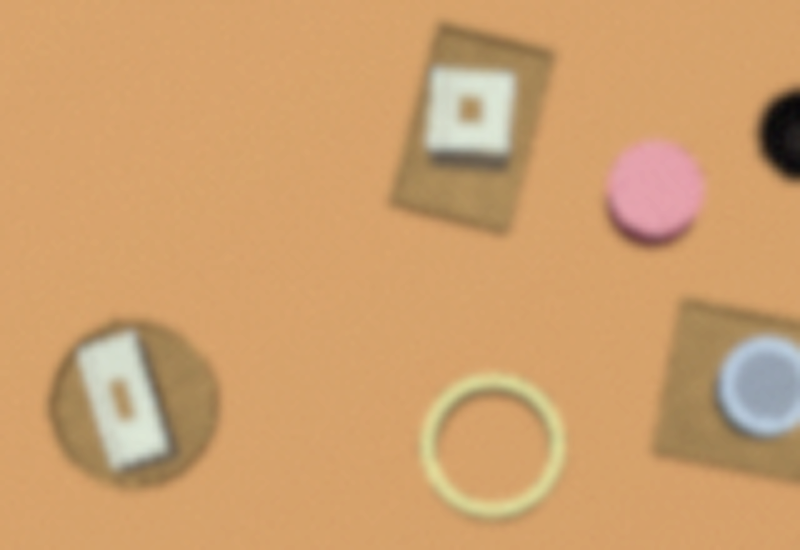

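View pics/c2.png

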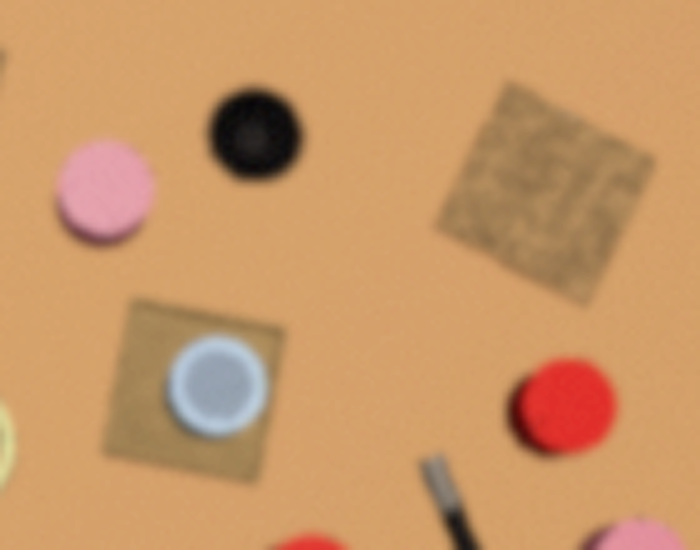

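c1 shows the oblong box with the square carton at upper centre, the round box with the oblong carton at lower left, and the tape roll. c2 shows the square box with the tin at (217,386), the dish at (255,135), and the mat with corners (510,82), (655,158), (585,306), (436,228).

```bash
python3 - <<'E'
from h import *
c=ctrl.camera("top")
def f(n,pts,x0,z):
    p=(np.array(pts,float)+.5)/5-.5+[x0,130]; w=px2w(c,p,z); m=w.mean(0)
    e=np.diff(np.vstack([w,w[:1]]),axis=0)[:,:2]; 
    print(n,m.round(4),np.hypot(*e.T).round(4),np.degrees(np.arctan2(e[:,1],e[:,0])).round(1))
f("oblbox",[(440,25),(553,50),(506,235),(390,205)],210,.016)
f("sqc",[(430,65),(515,72),(508,155),(427,150)],210,.066)
f("oblc",[(77,350),(137,330),(172,455),(115,470)],210,.058)
f("rbox",[(49,404),(134,319),(219,404),(134,489)],210,.016)
f("sqbox",[(132,300),(285,328),(257,484),(103,455)],320,.016)
f("tin",[(167,386),(217,336),(267,386),(217,436)],320,.059)
f("mat",[(510,82),(655,158),(585,306),(436,228)],320,.005)
f("pink",[(57,190),(106,140),(155,190),(106,239)],320,.055)
f("dish",[(210,135),(255,88),(302,135),(255,182)],320,.022)
f("tape",[(420,447),(492,374),(564,447),(492,518)],210,.045)
E
```

```text
oblbox [0.6232 0.1026 0.016 ] [0.074  0.1236 0.0757 0.1211] [-101.7  167.1   76.4  -13.7]
sqc [0.6229 0.1032 0.066 ] [0.0524 0.0523 0.0496 0.0534] [-93.7 176.4  87.5  -0.5]
oblc [0.4406 0.3088 0.058 ] [0.0385 0.0797 0.0357 0.0773] [ -70.3 -162.3  106.    19.8]
rbox [0.4434 0.3104 0.016 ] [0.0751 0.0764 0.0746 0.0762] [ -43.2 -133.5  136.6   46.8]
sqbox [ 0.4585 -0.0712  0.016 ] [0.0979 0.1001 0.0978 0.0995] [-99.3 170.   80.3  -9.9]
tin [ 0.4572 -0.0807  0.059 ] [0.0435 0.043  0.0434 0.0428] [ -44.1 -134.4  135.7   45.7]
mat [ 0.5924 -0.2992  0.005 ] [0.106  0.109  0.1076 0.1091] [-116.8  153.9   63.2  -27. ]
pink [ 0.5779 -0.012   0.055 ] [0.0438 0.0434 0.0432 0.0428] [ -42.9 -135.3  136.3   45.5]
dish [ 0.622  -0.1085  0.022 ] [0.0423 0.0423 0.0431 0.0412] [ -42.5 -134.9  136.1   44. ]
tape [0.4186 0.0857 0.045 ] [0.0627 0.0628 0.0617 0.0617] [ -43.3 -134.5  135.7   46.5]
```

```bash
cat >to.py <<'E'
# to.py x y z closing_deg : rows' shift (cm) and az (rad) from the present pose to put the grasp point there
import sys; from h import *
from scipy.spatial.transform import Rotation as Ro
x,y,z,a=map(float,sys.argv[1:]); o=ctrl.get_obs()
R=Ro.from_euler("xyz",o["eef_rot"]); T=Ro.from_euler("xyz",[np.pi,0,np.radians(a+90)])
d=R.inv().apply(np.array([x,y,z+ctrl.tcp_to_grasp])-o["ee_pos"])*100
g=o["ee_pos"]+R.apply([0,0,ctrl.tcp_to_grasp])
print("grasp",g.round(4),"closing",round(np.degrees(o["eef_rot"][2])-90,1),"shift",d.round(2),"turn",(R.inv()*T).as_rotvec().round(3))
E
python3 to.py .4572 -.0807 .16 65.3
```

```text
grasp [0.2296 0.4996 0.2238] closing 65.3 shift [-44.91 -43.23   6.42] turn [-0.001 -0.     0.   ]
```

```bash
python3 -m jog '[[-44.9,-43.2,4,0,0,0],[-44.9,-43.2,4,0,0,0],[-44.9,-43.2,4,0,0,0],[-44.9,-43.2,4,0,0,0],[-44.9,-43.2,4,0,0,0],[-44.9,-43.2,4,0,0,0],[-44.9,-43.2,4,0,0,0],[-44.9,-43.2,4,0,0,0]]' 100 20; python3 to.py .4572 -.0807 .16 65.3
```

```text
time_s: 0.95
ee_pos: [0.3756, 0.1262, 0.379]
eef_rot: [3.141, 0.0, 2.711]
force: [1.8, 0.5, -0.2]
grip_width: 0.094
grip_force: 0.0
grasp [0.3756 0.1262 0.1986] closing 65.3 shift [-16.05 -15.39   3.86] turn [0.    0.    0.001]
```

```bash
python3 -m jog '[[-16,-15.4,3.9,0,0,0],[-16,-15.4,3.9,0,0,0],[-16,-15.4,3.9,0,0,0],[-16,-15.4,3.9,0,0,0],[-16,-15.4,3.9,0,0,0],[-16,-15.4,3.9,0,0,0],[-16,-15.4,3.9,0,0,0]]'; python3 to.py .4572 -.0807 .040 65.3; python3 - <<'E'
from h import *
c=ctrl.camera("wrist"); cv2.imwrite("pics/w1.png",c["img"]); print(c["R"],c["t"])
X=np.array([.4572,-.0807,.059]);p=c["R"]@X+c["t"];print(c["intrinsics"]@(p/p[2]))
E
```

```text
time_s: 1.65
ee_pos: [0.4564, -0.0787, 0.3397]
eef_rot: [-3.142, -0.001, 2.71]
force: [-1.6, 0.0, 0.2]
grip_width: 0.0939
grip_force: 0.0
grasp [ 0.4563 -0.0786  0.1593] closing 65.3 shift [-0.17 -0.15 11.93] turn [-0.    -0.001 -0.001]
[[ 4.18500609e-01  9.08216492e-01  2.07927190e-04]
 [ 8.79544143e-01 -4.05345616e-01  2.49192760e-01]
 [ 2.26405256e-01 -1.04104441e-01 -9.68453884e-01]] [-0.1188758  -0.44269056  0.21690065]
[319.12340352 212.49132337   1.        ]
```

View pics/w1.png

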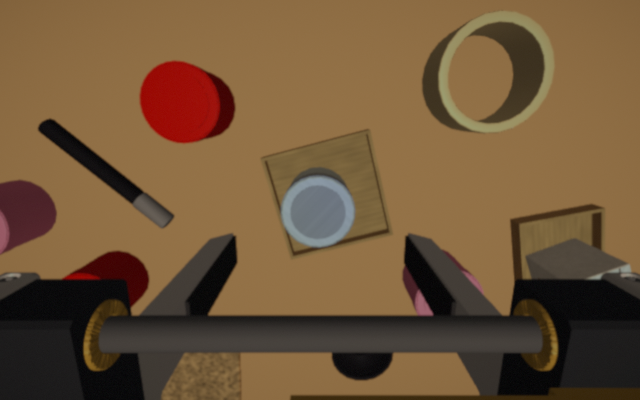

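The wrist view shows the tin top centred at (318,211), against a predicted (319,212), so the two cameras agree. I'll descend and grip.

```bash
python3 -m jog '[[-0.2,-0.15,4,0,0,0],[-0.2,-0.15,8,0,0,0],[-0.2,-0.15,10,0,0,0],[-0.2,-0.15,11.5,0,0,0],[-0.2,-0.15,11.9,0,0,0],[-0.2,-0.15,11.9,0,0,0]]' && python3 -m jog '[[0,0,0,0,0,0],[0,0,0,0,0,0],[0,0,0,0,0,0],[0,0,0,0,0,0],[0,0,0,0,0,0],[0,0,0,0,0,0]]' 40 20; python3 to.py .4572 -.0807 .04 65.3
```

```text
time_s: 2.3
ee_pos: [0.4577, -0.0801, 0.2212]
eef_rot: [-3.142, -0.0, 2.712]
force: [-0.4, -0.4, 0.3]
grip_width: 0.0941
grip_force: 0.0
time_s: 2.9
ee_pos: [0.4578, -0.0808, 0.2212]
eef_rot: [3.142, 0.0, 2.711]
force: [-1.5, 0.5, 2.6]
grip_width: 0.0576
grip_force: 20.0
grasp [ 0.4578 -0.0809  0.0408] closing 65.3 shift [ 0.06 -0.01  0.08] turn [0. 0. 0.]
```

```bash
python3 -m jog '[[0,0,-1.5,0,0,0],[0,0,-5,0,0,0],[0,0,-9,0,0,0],[0,0,-11,0,0,0],[0,0,-11,0,0,0]]'; python3 to.py .5924 -.2992 .14 65.3
```

```text
time_s: 3.4
ee_pos: [0.458, -0.0809, 0.3334]
eef_rot: [3.141, 0.004, 2.711]
force: [0.5, 0.2, -2.7]
grip_width: 0.0578
grip_force: 20.0
grasp [ 0.4587 -0.0811  0.153 ] closing 65.3 shift [-21.33 -14.23   1.38] turn [0.001 0.004 0.   ]
```

```bash
python3 -m jog '[[-3,-2,0,0,0,0],[-7,-4.7,0,0,0,0],[-11,-7.4,0,0,0,0],[-15,-10,0,0,0,0],[-18.5,-12.4,0.5,0,0,0],[-20.5,-13.7,1,0,0,0],[-21.3,-14.2,1.4,0,0,0],[-21.3,-14.2,1.4,0,0,0]]'; python3 to.py .5924 -.2992 .042 65.3
```

```text
time_s: 4.2
ee_pos: [0.5919, -0.299, 0.3144]
eef_rot: [3.141, -0.003, 2.71]
force: [-0.4, 0.5, -2.7]
grip_width: 0.0577
grip_force: 20.0
grasp [ 0.5914 -0.2987  0.134 ] closing 65.3 shift [-0.08  0.    9.2 ] turn [ 0.    -0.003 -0.   ]
```

```bash
python3 -m jog '[[0,0,3,0,0,0],[0,0,6,0,0,0],[0,0,7.8,0,0,0],[0,0,8.5,0,0,0],[0,0,8.5,0,0,0],[0,0,8.5,0,0,0]]'; python3 to.py .5924 -.2992 .042 65.3
```

```text
time_s: 4.8
ee_pos: [0.5921, -0.2984, 0.2334]
eef_rot: [-3.141, 0.002, 2.711]
force: [0.4, 0.6, -1.3]
grip_width: 0.0579
grip_force: 20.0
grasp [ 0.5924 -0.2985  0.053 ] closing 65.3 shift [-0.06 -0.06  1.1 ] turn [-0.     0.002  0.001]
```

```bash
python3 -m jog '[[0,0,0.5,0,0,0],[0,0,0.8,0,0,0],[0,0,1,0,0,0],[0,0,1.1,0,0,0],[0,0,1.1,0,0,0]]'; python3 to.py .5924 -.2992 .042 65.3
```

```text
time_s: 5.3
ee_pos: [0.592, -0.2988, 0.2222]
eef_rot: [-3.142, 0.001, 2.711]
force: [-4.4, 2.8, 8.5]
grip_width: 0.0578
grip_force: 20.0
grasp [ 0.5921 -0.2988  0.0418] closing 65.3 shift [-0.05 -0.02 -0.02] turn [-0.     0.001  0.   ]
```

```bash
python3 -m jog '[[0,0,0,0,0,0],[0,0,0,0,0,0],[0,0,0,0,0,0],[0,0,0,0,0,0],[0,0,-4,0,0,0],[0,0,-8,0,0,0],[0,0,-12,0,0,0],[0,0,-13,0,0,0]]' 100;  python3 to.py .6229 .1032 .16 87.3
```

```text
time_s: 6.1
ee_pos: [0.5921, -0.2989, 0.3562]
eef_rot: [-3.141, 0.007, 2.711]
force: [0.6, -0.6, -0.4]
grip_width: 0.0939
grip_force: 0.0
grasp [ 0.5932 -0.2995  0.1758] closing 65.3 shift [14.   37.82  1.46] turn [-0.002  0.007 -0.384]
```

```bash
python3 -m jog '[[14,37.8,1,0,0,-0.384],[14,37.8,1,0,0,-0.384],[14,37.8,1,0,0,-0.384],[14,37.8,1,0,0,-0.384],[14,37.8,1,0,0,-0.384],[14,37.8,1,0,0,-0.384],[14,37.8,1,0,0,-0.384],[14,37.8,1,0,0,-0.384]]' ; python3 -m jog '[[0,0,0,0,0,0],[0,0,0,0,0,0]]';  python3 to.py .6229 .1032 .12 87.3
python3 - <<'E'
from h import *
c=ctrl.camera("wrist"); cv2.imwrite("pics/w2.png",c["img"])
for X in ([.6229,.1032,.066],[.6232,.1026,.016]):
  p=c["R"]@X+c["t"];print(c["intrinsics"]@(p/p[2]))
E
```

```text
time_s: 6.9
ee_pos: [0.6221, 0.102, 0.3404]
eef_rot: [-3.141, -0.001, 3.095]
force: [0.9, -1.3, 0.2]
grip_width: 0.0943
grip_force: 0.0
time_s: 7.1
ee_pos: [0.6223, 0.1007, 0.3402]
eef_rot: [-3.141, -0.001, 3.097]
force: [-0.3, -0.3, 0.2]
grip_width: 0.094
grip_force: 0.0
grasp [0.622  0.1007 0.1598] closing 87.4 shift [-0.06  0.25  3.98] turn [-0.    -0.001  0.002]
[324.10724858 213.85116602   1.        ]
[322.88446141 199.109831     1.        ]
```

View pics/w2.png

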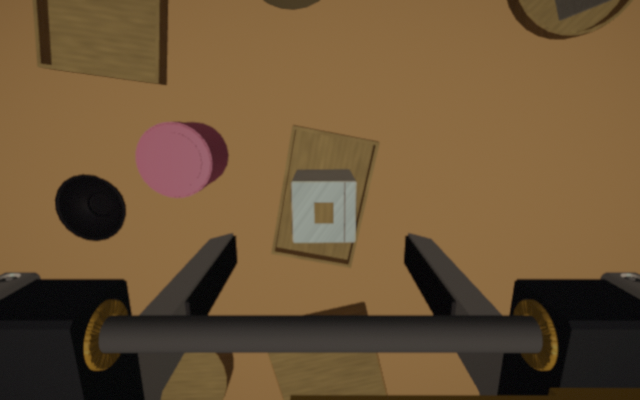

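The carton's top is square to the image, centred at (323.5,212) as predicted. The box rim corners are at (293,125), (378,142), (350,264), (275,248).

```bash
python3 - <<'E'
from h import *
c=ctrl.camera("wrist")
for n,p,z in (("box",[(293,125),(378,142),(350,264),(275,248)],.016),("car",[(292,182),(355,181),(356,242),(291,241)],.066)):
    w=px2w(c,p,z);e=np.diff(np.vstack([w,w[:1]]),axis=0)
    print(n,w.mean(0),np.hypot(e[:,0],e[:,1]),np.degrees(np.arctan2(e[:,1],e[:,0])))
E
python3 to.py .6229 .1032 .042 87.3
```

```text
box [0.62205277 0.10223969 0.016     ] [0.07608936 0.11847352 0.07385635 0.11612687] [  76.26348797  -13.44180186 -105.58381302  167.68497801]
car [0.62175768 0.10160297 0.066     ] [0.04783363 0.04925624 0.05165305 0.04763749] [ 88.26289818  -0.28431902 -93.59083422 175.20215473]
grasp [0.6223 0.0989 0.1603] closing 87.3 shift [-0.03  0.44 11.83] turn [-0.    -0.001 -0.001]
```

```bash
python3 -m jog '[[0,0.3,4,0,0,0],[0,0.3,8,0,0,0],[0,0.3,10,0,0,0],[0,0.3,11,0,0,0],[0,0.3,11.7,0,0,0],[0,0.3,11.8,0,0,0],[0,0.3,11.8,0,0,0]]';python3 to.py .6226 .1025 .042 87.3
```

```text
time_s: 7.9
ee_pos: [0.6228, 0.1027, 0.2241]
eef_rot: [3.141, 0.001, 3.094]
force: [1.4, 1.2, -0.0]
grip_width: 0.0939
grip_force: 0.0
grasp [0.6231 0.1027 0.0437] closing 87.3 shift [ 0.02 -0.02  0.17] turn [ 0.     0.001 -0.   ]
```

Position is good, so I'll grip and lift.

```bash
python3 -m jog '[[0,0,0,0,0,0],[0,0,0,0,0,0],[0,0,0,0,0,0],[0,0,0,0,0,0],[0,0,0,0,0,0],[0,0,0,0,0,0],[0,0,0,0,0,0]]' 30 18;python3 to.py .6226 .1025 .042 87.3; python3 -m jog '[[0,0,-1.5,0,0,0],[0,0,-5,0,0,0],[0,0,-9,0,0,0],[0,0,-11,0,0,0],[0,0,-11,0,0,0]]'; python3 to.py .4585 -.0712 .15 80
```

```text
time_s: 8.6
ee_pos: [0.6225, 0.103, 0.2231]
eef_rot: [3.142, -0.0, 3.095]
force: [-0.7, -0.0, 0.8]
grip_width: 0.0501
grip_force: 18.0
grasp [0.6225 0.103  0.0427] closing 87.3 shift [-0.01 -0.04  0.07] turn [ 0. -0.  0.]
time_s: 9.1
ee_pos: [0.6226, 0.103, 0.3373]
eef_rot: [3.141, 0.006, 3.095]
force: [-0.4, -1.3, -2.5]
grip_width: 0.0496
grip_force: 18.0
grasp [0.6237 0.1031 0.1569] closing 87.3 shift [ 15.59 -18.16   0.58] turn [0.001 0.006 0.128]
```

```bash
python3 -m jog '[[2,-2.3,0,0,0,0],[5,-5.8,0,0,0,0],[8,-9.3,0,0,0,0.06],[11,-12.8,0,0,0,0.128],[13.5,-15.7,0,0,0,0.128],[15,-17.5,0,0,0,0.128],[15.6,-18.2,0,0,0,0.128],[15.6,-18.2,0,0,0,0.128]]'; python3 -m jog '[[0,0,0,0,0,0],[0,0,0,0,0,0]]'; python3 to.py .4585 -.0712 .0427 80
```

```text
time_s: 9.9
ee_pos: [0.4578, -0.072, 0.3327]
eef_rot: [3.142, -0.001, 2.966]
force: [0.0, 0.3, -2.2]
grip_width: 0.0502
grip_force: 18.0
time_s: 10.1
ee_pos: [0.4588, -0.0709, 0.3328]
eef_rot: [3.141, -0.0, 2.968]
force: [-0.3, -0.3, -2.6]
grip_width: 0.05
grip_force: 18.0
grasp [ 0.4587 -0.0708  0.1524] closing 80.0 shift [ 0.02 -0.04 10.97] turn [ 0.    -0.     0.001]
```

```bash
python3 -m jog '[[0,0,4,0,0,0],[0,0,7,0,0,0],[0,0,9,0,0,0],[0,0,9.8,0,0,0],[0,0,10.2,0,0,0],[0,0,10.2,0,0,0]]'; python3 to.py .4585 -.0712 .0427 80
```

```text
time_s: 10.7
ee_pos: [0.4585, -0.0714, 0.2314]
eef_rot: [-3.142, 0.0, 2.967]
force: [0.6, 0.1, -1.0]
grip_width: 0.0499
grip_force: 18.0
grasp [ 0.4586 -0.0714  0.051 ] closing 80.0 shift [0.   0.02 0.83] turn [-0.  0.  0.]
```

```bash
python3 -m jog '[[0,0,0.4,0,0,0],[0,0,0.6,0,0,0],[0,0,0.75,0,0,0],[0,0,0.85,0,0,0],[0,0,0.85,0,0,0]]'; python3 to.py .4585 -.0712 .0427 80
```

```text
time_s: 11.2
ee_pos: [0.4583, -0.0716, 0.2231]
eef_rot: [-3.142, 0.0, 2.967]
force: [-1.4, 0.6, 3.6]
grip_width: 0.05
grip_force: 18.0
grasp [ 0.4583 -0.0716  0.0427] closing 80.0 shift [-0.02  0.04 -0.  ] turn [-0.  0. -0.]
```

```bash
python3 -m jog '[[0,0,0,0,0,0],[0,0,0,0,0,0],[0,0,0,0,0,0],[0,0,0,0,0,0],[0,0,-4,0,0,0],[0,0,-8,0,0,0],[0,0,-12,0,0,0],[0,0,-13,0,0,0]]' 100;  python3 to.py .4406 .3088 .16 108
```

```text
time_s: 12.0
ee_pos: [0.4584, -0.0716, 0.3566]
eef_rot: [-3.141, 0.006, 2.967]
force: [0.5, 0.3, 0.3]
grip_width: 0.0941
grip_force: 0.0
grasp [ 0.4595 -0.0719  0.1762] closing 80.0 shift [ 8.38 37.15  1.55] turn [-0.002  0.006 -0.489]
```

```bash
python3 -m jog '[[8.4,37.1,1,0,0,-0.489],[8.4,37.1,1,0,0,-0.489],[8.4,37.1,1,0,0,-0.489],[8.4,37.1,1,0,0,-0.489],[8.4,37.1,1,0,0,-0.489],[8.4,37.1,1,0,0,-0.489],[8.4,37.1,1,0,0,-0.489],[8.4,37.1,1,0,0,-0.489]]' ; python3 -m jog '[[0,0,0,0,0,0],[0,0,0,0,0,0]]';  python3 to.py .4406 .3088 .042 108
python3 - <<'E'
from h import *
print("mug",px2w(ctrl.camera("top"),(170,197),.165))
c=ctrl.camera("wrist"); cv2.imwrite("pics/w3.png",c["img"])
for X in ([.4406,.3088,.058],[.4434,.3104,.016]):
  p=c["R"]@X+c["t"];print(c["intrinsics"]@(p/p[2]))
E
```

```text
time_s: 12.8
ee_pos: [0.4391, 0.3114, 0.3416]
eef_rot: [-3.142, -0.001, -2.826]
force: [0.4, -0.2, 0.6]
grip_width: 0.0938
grip_force: 0.0
time_s: 13.0
ee_pos: [0.4398, 0.3085, 0.3417]
eef_rot: [-3.141, -0.001, -2.826]
force: [0.3, -0.4, -0.1]
grip_width: 0.0938
grip_force: 0.0
grasp [0.4396 0.3084 0.1613] closing -251.9 shift [-0.1   0.   11.93] turn [-0.    -0.001  0.001]
mug [[0.46214388 0.47675734 0.165     ]]
[321.45045157 211.03834287   1.        ]
[322.02774829 202.11424128   1.        ]
```

View pics/w3.png

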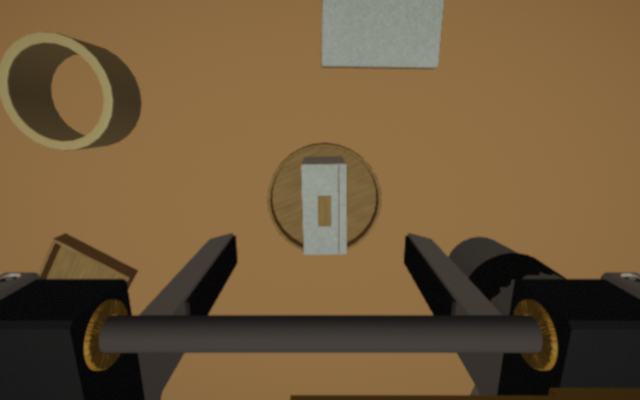

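The carton's top is at corners (302,165), (346,165), (347,254), (304,254). The round box is centred near (324,197), and the mug is off to the right with clearance.

```bash
python3 - <<'E'
from h import *
c=ctrl.camera("wrist")
for n,p,z in (("box",[(268,199),(324,142),(380,199),(324,251)],.016),("car",[(302,164),(346,164),(347,254),(304,254)],.058)):
    w=px2w(c,p,z);e=np.diff(np.vstack([w,w[:1]]),axis=0)
    print(n,w.mean(0),np.hypot(e[:,0],e[:,1]),np.degrees(np.arctan2(e[:,1],e[:,0])))
E
python3 to.py .4406 .3088 .04 108
```

```text
box [0.44021601 0.31092058 0.016     ] [0.07333518 0.073518   0.07296296 0.07316602] [ 153.16033058   62.92252428  -27.11560296 -116.78647283]
car [0.4396877  0.31095869 0.058     ] [0.0342391  0.07519065 0.03582146 0.07516895] [ 107.96462863   19.6756771   -72.02113785 -161.53019065]
grasp [0.4402 0.3074 0.1621] closing -252.1 shift [-0.08  0.12 12.21] turn [-0.    -0.    -0.001]
```

```bash
python3 -m jog '[[0,0.2,4,0,0,0],[0,0.2,8,0,0,0],[0,0.2,10,0,0,0],[0,0.2,11.2,0,0,0],[0,0.2,11.9,0,0,0],[0,0.2,12.1,0,0,0],[0,0.2,12.1,0,0,0]]';python3 to.py .440 .3098 .040 108
```

```text
time_s: 13.85
ee_pos: [0.4396, 0.3103, 0.2223]
eef_rot: [3.141, 0.001, -2.828]
force: [0.4, -0.1, 1.0]
grip_width: 0.0945
grip_force: 0.0
grasp [0.4398 0.3104 0.0419] closing -252.0 shift [-0.02 -0.06  0.19] turn [ 0.     0.001 -0.   ]
```

```bash
python3 -m jog '[[0,0,0.1,0,0,0],[0,0,0.1,0,0,0],[0,0,0.1,0,0,0],[0,0,0.1,0,0,0],[0,0,0.1,0,0,0],[0,0,0.1,0,0,0],[0,0,0.1,0,0,0],[0,0,0.1,0,0,0]]' 15 18;python3 to.py .440 .3098 .040 108; python3 -m jog '[[0,0,-1.5,0,0,0],[0,0,-5,0,0,0],[0,0,-9,0,0,0],[0,0,-11,0,0,0],[0,0,-11,0,0,0]]'; python3 to.py .6227 .1024 .15 77
```

```text
time_s: 14.65
ee_pos: [0.4393, 0.3103, 0.2206]
eef_rot: [3.142, -0.0, -2.827]
force: [-0.2, 0.3, 0.1]
grip_width: 0.0359
grip_force: 17.9
grasp [0.4393 0.3103 0.0402] closing -252.0 shift [-0.05 -0.07  0.02] turn [ 0. -0.  0.]
time_s: 15.15
ee_pos: [0.4395, 0.3104, 0.3333]
eef_rot: [3.14, 0.005, -2.827]
force: [0.0, -0.7, -1.9]
grip_width: 0.036
grip_force: 17.9
grasp [0.4403 0.3109 0.1529] closing -252.0 shift [-10.99 -25.45   0.31] turn [0.002 0.004 0.541]
```

```bash
python3 -m jog '[[-1.2,-2.7,0,0,0,0.1],[-3,-6.8,0,0,0,0.2],[-4.9,-11.3,0,0,0,0.3],[-6.8,-15.8,0,0,0,0.42],[-8.7,-20.2,0,0,0,0.541],[-10.1,-23.5,0,0,0,0.541],[-10.8,-25,0,0,0,0.541],[-11,-25.4,0,0,0,0.541]]'; python3 -m jog '[[0,0,0,0,0,0],[0,0,0,0,0,0],[0,0,0,0,0,0]]'; python3 to.py .6227 .1024 .0402 77
```

```text
time_s: 15.95
ee_pos: [0.623, 0.1016, 0.3288]
eef_rot: [-3.141, -0.002, 2.913]
force: [-1.0, 1.4, -1.7]
grip_width: 0.036
grip_force: 17.9
time_s: 16.25
ee_pos: [0.6219, 0.104, 0.3307]
eef_rot: [3.142, -0.0, 2.916]
force: [-0.5, -0.0, -1.4]
grip_width: 0.0356
grip_force: 17.9
grasp [0.6219 0.104  0.1503] closing 77.1 shift [-0.12 -0.13 11.01] turn [ 0.    -0.     0.002]
```

```bash
python3 -m jog '[[-0.1,-0.1,4,0,0,0],[-0.1,-0.1,7,0,0,0],[-0.1,-0.1,9,0,0,0],[-0.1,-0.1,9.8,0,0,0],[-0.1,-0.1,10.2,0,0,0],[-0.1,-0.1,10.2,0,0,0]]'; python3 to.py .6227 .1024 .0402 77
```

```text
time_s: 16.85
ee_pos: [0.6233, 0.1019, 0.2292]
eef_rot: [3.141, 0.001, 2.915]
force: [0.4, -0.1, -1.6]
grip_width: 0.0358
grip_force: 17.9
grasp [0.6234 0.1019 0.0488] closing 77.0 shift [0.07 0.04 0.86] turn [0.    0.001 0.001]
```

```bash
python3 -m jog '[[0.05,0,0.4,0,0,0],[0.05,0,0.6,0,0,0],[0.05,0,0.8,0,0,0],[0.05,0,0.85,0,0,0],[0.05,0,0.85,0,0,0]]'; python3 to.py .6227 .1024 .0402 77
```

```text
time_s: 17.35
ee_pos: [0.6228, 0.1017, 0.2206]
eef_rot: [3.141, 0.001, 2.915]
force: [-0.9, -0.4, 4.4]
grip_width: 0.036
grip_force: 17.9
grasp [0.6229 0.1017 0.0402] closing 77.0 shift [0.03 0.07 0.  ] turn [0.    0.001 0.   ]
```

```bash
python3 -m jog '[[0,0,0,0,0,0],[0,0,0,0,0,0],[0,0,0,0,0,0],[0,0,0,0,0,0],[0,0,-4,0,0,0],[0,0,-8,0,0,0],[0,0,-12,0,0,0],[0,0,-13,0,0,0]]' 100;  python3 to.py .5921 -.2989 .16 65.3
```

```text
time_s: 18.15
ee_pos: [0.6229, 0.1017, 0.355]
eef_rot: [3.139, 0.006, 2.915]
force: [-0.3, 0.4, 0.3]
grip_width: 0.0934
grip_force: 0.0
grasp [0.6241 0.1018 0.1746] closing 77.0 shift [ -5.99 -39.73   1.42] turn [0.003 0.006 0.204]
```

```bash
python3 -m jog '[[-6,-39.7,1.2,0,0,0.2],[-6,-39.7,1.2,0,0,0.2],[-6,-39.7,1.2,0,0,0.2],[-6,-39.7,1.2,0,0,0.2],[-6,-39.7,1.2,0,0,0.2],[-6,-39.7,1.2,0,0,0.2],[-6,-39.7,1.2,0,0,0.2],[-6,-39.7,1.2,0,0,0.2]]'; python3 -m jog '[[0,0,0,0,0,0],[0,0,0,0,0,0],[0,0,0,0,0,0]]';  python3 to.py .5921 -.2989 .0418 65.3
python3 - <<'E'
from h import *
c=ctrl.camera("top"); crop(c["img"],210,130,240,130,3.3,"t1.png")
E
```

```text
time_s: 18.95
ee_pos: [0.5915, -0.299, 0.3374]
eef_rot: [3.141, -0.001, 2.715]
force: [0.2, 0.5, 0.5]
grip_width: 0.094
grip_force: 0.0
time_s: 19.25
ee_pos: [0.5923, -0.2961, 0.3377]
eef_rot: [3.141, -0.001, 2.716]
force: [0.4, 0.7, 0.1]
grip_width: 0.0942
grip_force: 0.0
grasp [ 0.5922 -0.296   0.1573] closing 65.6 shift [-0.11 -0.27 11.55] turn [ 0.    -0.001  0.005]
```

View pics/t1.png

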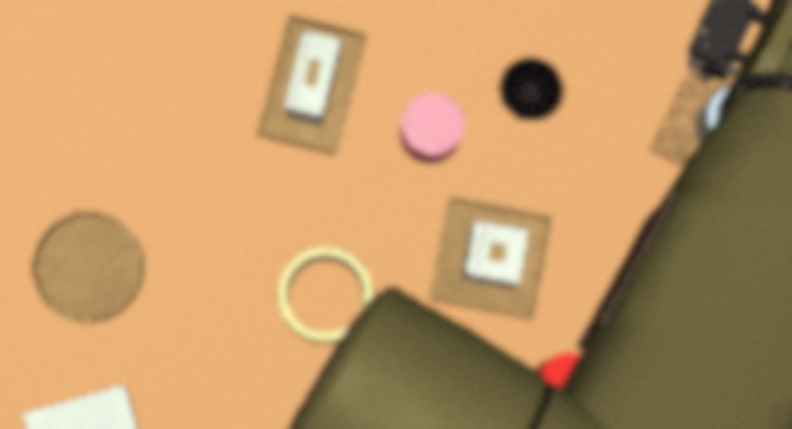

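The oblong carton at (312,75) and the square carton at (497,252) stand aligned in the middle of their own boxes. The round box at (89,266) is empty, and the dish, tape and pink tin haven't moved. Next is the tin.

```bash
python3 -m jog '[[-0.1,-0.2,4,0,0,0],[-0.1,-0.2,8,0,0,0],[-0.1,-0.2,10,0,0,0],[-0.1,-0.2,11,0,0,0],[-0.1,-0.2,11.5,0,0,0],[-0.1,-0.2,11.5,0,0,0],[-0.1,-0.2,11.5,0,0,0]]';python3 to.py .5921 -.2988 .0418 65.3;  python3 -m jog '[[0,0,0,0,0,0],[0,0,0,0,0,0],[0,0,0,0,0,0],[0,0,0,0,0,0],[0,0,0,0,0,0],[0,0,0,0,0,0]]' 40 20; python3 to.py .5921 -.2988 .0418 65.3
```

```text
time_s: 20.0
ee_pos: [0.5925, -0.2991, 0.2246]
eef_rot: [-3.141, 0.002, 2.715]
force: [-0.3, 0.7, 0.8]
grip_width: 0.0941
grip_force: 0.0
grasp [ 0.5928 -0.2993  0.0442] closing 65.6 shift [0.05 0.02 0.24] turn [-0.     0.002  0.005]
time_s: 20.6
ee_pos: [0.5921, -0.2993, 0.2232]
eef_rot: [-3.142, 0.0, 2.715]
force: [-0.3, -0.1, 0.9]
grip_width: 0.0578
grip_force: 20.0
grasp [ 0.5921 -0.2993  0.0428] closing 65.5 shift [0.02 0.04 0.1 ] turn [-0.     0.     0.004]
```

```bash
python3 -m jog '[[0,0,-1.5,0,0,0],[0,0,-5,0,0,0],[0,0,-9,0,0,0],[0,0,-12,0,0,0],[0,0,-12,0,0,0]]'; python3 to.py .4425 .3106 .15 75; python3 - <<'E'
from h import *
c=ctrl.camera("top"); w=px2w(c,[210+.152*2+(x)/3.3-.35*0 -.35 if 0 else 210+(x+.5)/3.3-.5 for x in ()] or [(210+(x+.5)/3.3-.5,130+(y+.5)/3.3-.5) for x,y in ((33,266),(89,210),(145,266),(89,323))],.016); print(w.mean(0))
E
```

```text
time_s: 21.1
ee_pos: [0.5923, -0.2993, 0.3493]
eef_rot: [-3.141, 0.008, 2.715]
force: [-0.2, 0.2, -1.2]
grip_width: 0.0578
grip_force: 20.0
grasp [ 0.5936 -0.3     0.1689] closing 65.6 shift [38.89 49.32  1.53] turn [-0.001  0.008 -0.165]
[0.44358219 0.30972228 0.016     ]
```

```bash
python3 -m jog '[[1.2,1.6,0,0,0,0],[3.6,4.6,0,0,0,0],[6.5,8.3,0,0,0,0],[9.4,12,0,0,0,0],[12.3,15.6,0,0,0,0],[15.2,19.3,0,0,0,0],[18.1,23,0,0,0,0],[21,26.7,0,0,0,0]]'; python3 to.py .443 .3103 .16 65.6
```

```text
time_s: 21.95
ee_pos: [0.5104, 0.0324, 0.3422]
eef_rot: [-3.141, -0.002, 2.715]
force: [0.9, 0.3, -1.2]
grip_width: 0.0573
grip_force: 20.0
grasp [0.5101 0.0324 0.1618] closing 65.5 shift [17.65 22.5   0.19] turn [-0.001 -0.002 -0.001]
```

```bash
python3 -m jog '[[2.9,3.7,0,0,0,0],[5.8,7.4,0,0,0,0],[8.7,11.1,0,0,0,0],[11.6,14.8,0,0,0,0],[14.2,18.1,0,0,0,0],[16.2,20.6,0,0,0,0],[17.4,22.2,0,0,0,0],[17.6,22.5,0,0,0,0]]'; python3 -m jog '[[0,0,0,0,0,0],[0,0,0,0,0,0],[0,0,0,0,0,0],[0,0,0,0,0,0]]'; python3 to.py .443 .3103 .0418 65.6
```

```text
time_s: 22.75
ee_pos: [0.4435, 0.31, 0.342]
eef_rot: [-3.14, -0.001, 2.717]
force: [0.6, -0.2, -1.3]
grip_width: 0.0579
grip_force: 20.0
time_s: 23.15
ee_pos: [0.4447, 0.3077, 0.3431]
eef_rot: [-3.141, -0.0, 2.714]
force: [-0.1, 0.2, -1.6]
grip_width: 0.0577
grip_force: 20.0
grasp [0.4447 0.3077 0.1627] closing 65.5 shift [ 0.26  0.16 12.09] turn [-0.    -0.    -0.002]
```

```bash
python3 -m jog '[[0.2,0.1,4,0,0,0],[0.2,0.1,7.5,0,0,0],[0.2,0.1,10,0,0,0],[0.2,0.1,11,0,0,0],[0.2,0.1,11.3,0,0,0],[0.2,0.1,11.3,0,0,0],[0.2,0.1,11.3,0,0,0]]'; python3 to.py .443 .3103 .0418 65.6
```

```text
time_s: 23.85
ee_pos: [0.4434, 0.3103, 0.2315]
eef_rot: [3.14, 0.001, 2.715]
force: [0.7, -0.2, -0.8]
grip_width: 0.058
grip_force: 20.0
grasp [0.4437 0.3104 0.0511] closing 65.5 shift [ 0.04 -0.01  0.93] turn [ 0.002  0.001 -0.001]
```

```bash
python3 -m jog '[[0.05,0,0.4,0,0,0],[0.05,0,0.7,0,0,0],[0.05,0,0.85,0,0,0],[0.05,0,0.9,0,0,0],[0.05,0,0.9,0,0,0]]'; python3 to.py .443 .3103 .0418 65.6
```

```text
time_s: 24.35
ee_pos: [0.4426, 0.3104, 0.2221]
eef_rot: [3.142, 0.0, 2.715]
force: [-5.6, -3.7, 12.2]
grip_width: 0.0577
grip_force: 20.0
grasp [0.4426 0.3104 0.0417] closing 65.6 shift [-0.04  0.01 -0.01] turn [ 0.     0.    -0.001]
```

```bash
python3 -m jog '[[0,0,0,0,0,0],[0,0,0,0,0,0],[0,0,0,0,0,0],[0,0,0,0,0,0],[0,0,-4,0,0,0],[0,0,-8,0,0,0],[0,0,-12,0,0,0],[0,0,-13,0,0,0]]' 100; python3 -m jog '[[0,-22,-2,0,0,0],[0,-22,-2,0,0,0],[0,-22,-2,0,0,0],[0,-22,-2,0,0,0],[0,-22,-2,0,0,0],[0,-22,-2,0,0,0],[0,-22,-2,0,0,0],[0,-22,-2,0,0,0]]'; python3 - <<'E'
from h import *
c=ctrl.camera("top"); crop(c["img"],150,130,310,130,2.5,"t2.png")
E
```

```text
time_s: 25.15
ee_pos: [0.4428, 0.3105, 0.3555]
eef_rot: [3.136, 0.003, 2.715]
force: [0.4, -0.1, -1.8]
grip_width: 0.0942
grip_force: 0.0
time_s: 25.95
ee_pos: [0.3519, 0.1107, 0.3708]
eef_rot: [-3.141, -0.001, 2.715]
force: [-0.7, 0.3, 0.5]
grip_width: 0.0939
grip_force: 0.0
```

View pics/t2.png

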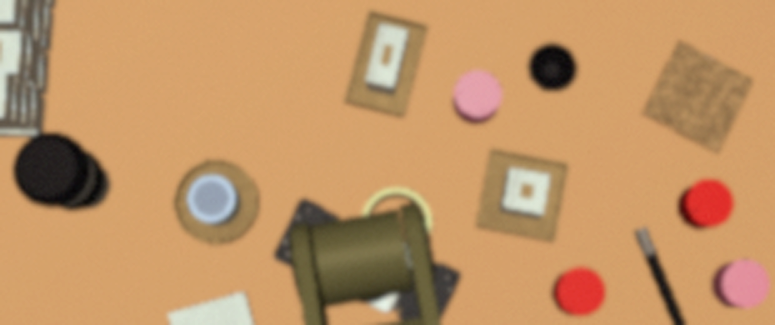

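All three goods stand upright in their own boxes: the tin at (211,199) in the round box at (217,202). The mat is empty and the bystanders haven't moved. I'll check the centring in numbers and hand in.

```bash
python3 - <<'E'
from h import *
c=ctrl.camera("top"); f=lambda u,v,z: px2w(c,(150+(u+.5)/2.5-.5,130+(v+.5)/2.5-.5),z).round(4)
print("tin",f(211.5,199,.059),"box",f(217,202,.016))
print("sq",f(526.5,191,.066),"box",f(522,195,.016)); print("obl",f(387,54.5,.058),"box",f(386,64,.016))
E
```

```text
tin [[0.442  0.3097 0.059 ]] box [[0.4429 0.31   0.016 ]]
sq [[ 0.4584 -0.0717  0.066 ]] box [[ 0.4591 -0.0712  0.016 ]]
obl [[0.6254 0.1006 0.058 ]] box [[0.623  0.1025 0.016 ]]
```

All three are within about 3 mm of centre.

```bash
python3 -c "from station import ctrl; print(ctrl.hand_in())"
```

```text
the job is handed in; nothing more can be done
None
```

The job is handed in: the tin, square carton and oblong carton each stand upright in their own box bottoms, within about 3 mm of centre by the top camera. It took about 26 s of robot time, and the bystanders looked unmoved in the last picture.

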